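# Call the patient and open the door with the touch-free switch

### The job

Let the next patient in: hold the intercom's wide talk bar right down for about a second and let it go, then, with the fingers shut, point down at the lens of the door-opening switch (of the three touch-free switches, the one whose two triangles point away from each other), keeping the fingertips three or four centimetres above the lens for two seconds, and draw the hand well clear. Touch none of the three switches, keep the fingertips from coming down over the other two, and do not shift or pick up anything.

Things in the scene. Friction and masses are not known exactly. Their poses are not given: they have to be found in the camera images.
- intercom: Desk intercom: grey wedge-shaped housing 110 mm deep (x) and 140 mm wide (y), 30 mm high in front (towards the robot), 53 mm at the back, with speaker slots, small keys, a short microphone 114 mm high on its far left corner and one wide white talk bar along the front edge. Stands loose, about 0.9 kg. Origin: centre of the underside; z up, x towards its high edge
- talk (a joint): Travel of the intercom's sprung talk bar in m: 0 is up, 0.006 is fully down. It takes 1.8 N to start and 4.8 N to push fully down, and springs back when let go
- talk_top (a point): Centre of the talk bar's top face, about 44 mm above the desk and 31 mm in front of (towards the robot from) the intercom's centre; the bar is 96 mm long along the intercom's y and 24 mm wide, its face sloping 12 degrees like the housing, standing 9 mm proud of it
- switch_open: Touch-free desk switch: white wedge-shaped housing 114 x 114 mm, 26 mm high at the edge towards the robot and 50 mm at the far edge (face slopes 12 degrees), with a bare metal plate and a dark round lens 22 mm across in its middle; symbol: two dark triangles, one on either side of the lens, pointing AWAY from each other (door opens). Stands loose on the desk, 0.35 kg. Origin: centre of the underside; z up, x towards its high edge
- open_lens (a point): Middle of the door-opening switch's lens surface, 42 mm above the desk, on the vertical through that switch's centre; z is vertical. The sensor looks upward and reacts to a hand held over it up to about 7 cm away
- switch_close: Touch-free desk switch: white wedge-shaped housing 114 x 114 mm, 26 mm high at the edge towards the robot and 50 mm at the far edge (face slopes 12 degrees), with a bare metal plate and a dark round lens 22 mm across in its middle; symbol: two dark triangles, one on either side of the lens, pointing TOWARDS each other (door closes). Stands loose on the desk, 0.35 kg. Origin: centre of the underside; z up, x towards its high edge
- close_lens (a point): Middle of the door-closing switch's lens surface, 42 mm above the desk, on the vertical through that switch's centre; z is vertical. The sensor looks upward; fingertips within about 5 cm over it would set it off
- switch_light: Touch-free desk switch: white wedge-shaped housing 114 x 114 mm, 26 mm high at the edge towards the robot and 50 mm at the far edge (face slopes 12 degrees), with a bare metal plate and a dark round lens 22 mm across in its middle; symbol: eight short dark rays around the lens (room light). Stands loose on the desk, 0.35 kg. Origin: centre of the underside; z up, x towards its high edge
- light_lens (a point): Middle of the room-light switch's lens surface, 42 mm above the desk, on the vertical through that switch's centre; z is vertical. The sensor looks upward; fingertips within about 5 cm over it would set it off
- marker: Bystander: marker pen lying on the desk between the units, 130 mm long, 13 mm thick; origin under its middle, x along it
- dosimeter: Bystander: metal pen dosimeter lying on the desk between the units, 110 mm long, 14 mm thick; origin under its middle, x along it
- spray: Bystander: small clear spray bottle with white cap standing between the units, 23 mm across, 88 mm high; origin under its centre
- mug: Bystander: white mug, 80 mm across, 95 mm high, behind the units; origin under its centre
- bottle: Bystander: clear drinking bottle, 62 mm across, 200 mm high, on the left behind the units; origin under its centre
- mouse: Bystander: black computer mouse, 112 x 62 x 36 mm, on the blue mouse pad (3 mm thick) on the right behind the units; origin under its centre
- stapler: Bystander: stapler, 140 x 34 x 48 mm, on the right near the robot; origin under its centre
- handset: Bystander: white exposure hand switch with a black thumb button, 120 mm long, 30 mm thick, lying behind the units; origin under its middle
There are look-alikes about, which are no part of the job. Leave any yellow look-alike of the intercom alone. Leave any purple look-alike of the switch_open alone.

How it is judged:
By the outcome, as a careful person would: the job done as asked, in the order asked, and still so for the second after the job is handed in, with the robot touching nothing.
It also fails if it takes over 50 s, if anything falls off the work surface, if the arm or the gripper's body presses on something with over 40 N, if the wrist force passes 120 N, or if a joint passes its speed limit or range.

### The arm

A 6-joint arm with a two-finger parallel gripper is mounted at the origin on the work surface. World frame = base frame: x ahead of the robot, y to its left, z up, the work surface at z = 0. Lengths are in mm, angles in rad, forces in N, time in s.
With the tool pointing down it reaches from about 400 to 925 mm from the base axis. Payload 12.5 kg.
Tool frame: the origin (TCP) lies midway between the tips of the shut fingers; the grasp point (between the pads) lies env.grasp_offset behind it (env.grasp_offset is the distance from the TCP to the grasp point, in mm); x points along the fingers, y is the direction in which the jaws open and shut, and the axes are right-handed (so a half turn about x gives the same grasp; the last joint's range is limited). The gripper opens to 95 mm and grips with 3 to 60 N. Pads are 20 mm wide; open, the fingers measure 119 mm over their backs; the gripper's body (75 mm by 180 mm) begins 59 mm behind the grasp point.
Start: joints at [-1.439, 0.491, 1.559, -0, 1.092, -0.106], TCP at [147.251, -607.426, 192.461] pointing down, gripper open.
Joint ranges: [-3.1, 3.1], [-0.84, 2.19], [0.05, 2.79], [-1.13, 4.28], [0.06, 2.93], [-2.69, 2.69]. Speed limits (rad/s): [2.22, 2.22, 2.79, 3.14, 3.14, 3.14].

### API

Orientations are given as [roll, pitch, yaw] about the fixed x, y, z axes, in that order (R = Rz(yaw) Ry(pitch) Rx(roll)).
In Python, from cell import env gives the robot as it stands.
- The arm moves only by the tool apply_moves, never from a script. Its arguments are lists of equal length, an entry for each row: "offset": the shift along the world's x, y, z in units of 25 mm (1.0 is 25 mm), a list of three; "yaw": the turn about the world's z in units of 6 degrees (1.0 is 6 degrees); "jaw": the closure, from -1 (fully open) to 1 (shut), so that 0 is half open. A call has 1 to 20 rows; each row is the pose to reach, as a shift and turn from the pose measured when the call began; what a row does not reach only later rows make up. A row lasts 1/8 s, in which the tool goes at most 62.5 mm and 10.7 degrees, less where a joint would pass 70% of its speed; a pose out of reach is approached as far as the arm can. A call with a gripper value outside its range is refused whole. The fingers move at their own pace and stop on an object; the grip force is fixed at half the most. Time passes only in rows, so rows that repeat a pose let the fingers close. It gives the time, the measured TCP pose, the force and the opening at its end, in the units of the state.
- env.state(): the state, without advancing time (a new reading comes with each control period).
- env.read_camera(name): name is "scene" or "top" or "wrist"; returns a dict with "frame" (400x640x3 uint8, red, green, blue), "fx", "fy", "cx", "cy" (pixels), "distortion" ([k1, k2, p1, p2, k3] as OpenCV has them; the pictures are not rectified), "xyz" and "rotation" of the camera in the world; the wrist camera has in their place "hand_eye" (4x4, takes a point from camera to tool coordinates, whose origin is the TCP and whose axes are the tool frame's). Camera axes: x right, y down, z forward; pixel columns grow to the right and rows downward; lengths in mm; the calibration is good to about 2 mm. A picture is of the moment at which its call begins: read the wrist's pose just before it. There is no depth.
- env.job_done(): hands the job in, once; it reports no verdict.
The state is a dict: "t": time; "joints": joint angles; "qvel": joint speeds; "tau": joint torques, N m; "eef_pos": TCP position; "tcp_rot": TCP orientation; "ft_force": force on the tool from outside, world axes, zero at the start; "moment": the same for the moment, N m; "opening": opening from 0.0 (shut) to 1.0 (fully open).
Only numpy, scipy, OpenCV 4.12 (cv2) and the standard library are available. Lean on these libraries where they do the work, as an engineer would, in place of code of your own. Each camera call takes 0.05 s, during which the arm holds its last target.

## Working session

There is one attempt and no reset: what is moved stays moved. The work goes in short steps, Python scripts to look and compute and a tool call to move; the robot and the scene stay as the last step left them, time stands still between calls to the robot, and variables do not carry over. Pictures are saved under pics/ and viewed, and the job is handed in when it is done.

Besides the shell and the picture viewer there is one more tool, called after "Request:" as name(argument=value, ...) on one line, values as JSON. apply_moves: Moves the arm, as the interface text tells. Its arguments: {"type":"object","properties":{"offset":{"type":"array"},"yaw":{"type":"array"},"jaw":{"type":"array"}},"required":["offset","yaw","jaw"]}

```bash
mkdir -p pics; ls; cat > h.py <<'E'
import numpy as np,cv2
from cell import env
def cam(n):
    c=env.read_camera(n); return c
def ray(c,u,v):
    K=np.array([[c['fx'],0,c['cx']],[0,c['fy'],c['cy']],[0,0,1.]])
    p=cv2.undistortPoints(np.array([[[u,v]]],float),K,np.array(c['distortion'],float))[0,0]
    R=np.array(c['rotation'],float)
    if R.shape!=(3,3):
        from scipy.spatial.transform import Rotation as Ro
        R=Ro.from_euler('xyz',R).as_matrix()
    return np.array(c['xyz'],float),R@np.array([p[0],p[1],1])
def onz(c,u,v,z):
    o,d=ray(c,u,v); return o+d*(z-o[2])/d[2]
E
python3 - <<'E'
from h import *
for n in("scene","top","wrist"):
    c=cam(n); cv2.imwrite(f'pics/{n}0.png',c['frame'][...,::-1])
    print(n,{k:v for k,v in c.items() if k!='frame'})
print(env.state(),env.grasp_offset)
E
```

```text
pics
scene {'fx': 436.97813452363164, 'fy': 436.97813452363164, 'cx': 314.7703017673085, 'cy': 201.98662733998933, 'distortion': array([-0.00806185,  0.        ,  0.        ,  0.        ,  0.        ]), 'xyz': array([1183.01652552,  233.68932703,  894.64981635]), 'rotation': array([-2.43296454, -0.0070374 ,  1.88928552])}
top {'fx': 472.04722431455576, 'fy': 472.04722431455576, 'cx': 317.7960630554927, 'cy': 196.49167547135167, 'distortion': array([0.04619122, 0.        , 0.        , 0.        , 0.        ]), 'xyz': array([ 339.9669247 ,   17.98991282, 1217.33983643]), 'rotation': array([-2.99087235, -0.0209138 , -1.56602228])}
wrist {'fx': 327.4357599980611, 'fy': 327.4357599980611, 'cx': 314.9854641557421, 'cy': 196.84261522206623, 'distortion': array([-0.00575803,  0.        ,  0.        ,  0.        ,  0.        ]), 'hand_eye': array([[-1.18943284e-03, -2.82091024e-01,  9.59386908e-01,
        -1.92782505e+02],
       [ 9.99999286e-01, -2.22483940e-04,  1.17436590e-03,
         3.55968094e-01],
       [-1.17829900e-04,  9.59387619e-01,  2.82091088e-01,
        -7.86057452e+01],
       [ 0.00000000e+00,  0.00000000e+00,  0.00000000e+00,
         1.00000000e+00]])}
{'t': 0.15, 'joints': array([-1.43862492e+00,  4.91416898e-01,  1.55929492e+00, -5.76203551e-05,
        1.09170987e+00, -1.05625620e-01]), 'qvel': array([ 0.00027664,  0.00142524, -0.00011597, -0.00011303, -0.0021009 ,
        0.00034167]), 'tau': array([-5.79922380e-04, -6.12897778e+01, -2.58277559e+01,  6.92141033e-02,
        4.73233836e-02, -8.16710872e-05]), 'eef_pos': array([ 147.19273323, -607.22238101,  192.00361241]), 'tcp_rot': array([-1.61484843,  1.56996572,  1.76456783]), 'ft_force': array([ 0.57419933, -0.03181008,  0.46931049]), 'moment': array([ 0.02134881, -0.05846816, -0.03155614]), 'opening': 1.0041689780410836} 18.8
```

View pics/scene0.png

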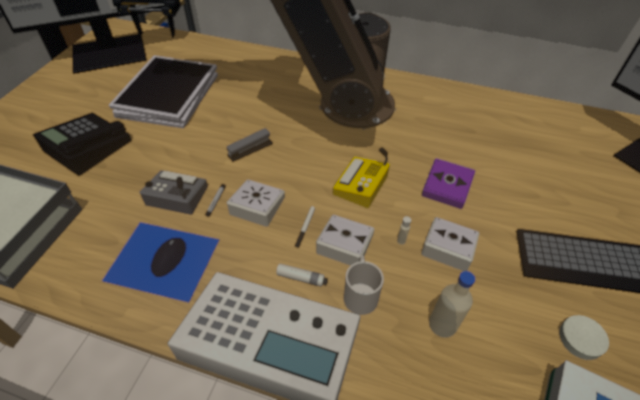

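View pics/top0.png

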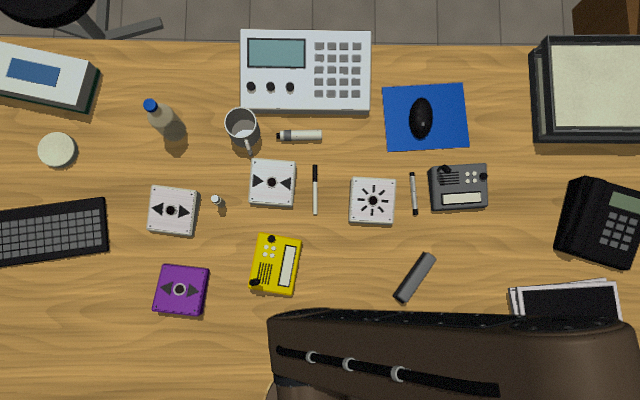

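The top view has the grey intercom at (458,188), light switch (373,201), one triangle switch at (272,183) and the other at (173,210). I'll zoom in to tell the symbols apart.

```bash
python3 - <<'E'
from h import *
c=cam("top");s=cam("scene")
f=c['frame'][...,::-1]
a=cv2.resize(f[150:250,130:310],None,fx=4,fy=4,interpolation=2)
b=cv2.resize(f[155:215,420:500],None,fx=5,fy=5,interpolation=2)
im=np.zeros((720,720,3),np.uint8); im[:400]=a; im[410:710,:400]=b
d=cv2.resize(s['frame'][160:220,130:210,::-1],None,fx=4,fy=4,interpolation=2)
im[410:650,400:720]=d
cv2.imwrite('pics/z.png',im)
# bar by white mask
hsv=cv2.cvtColor(f,cv2.COLOR_BGR2HSV)
def comps(m,x0,y0,x1,y1,amin):
    mm=np.zeros_like(m); mm[y0:y1,x0:x1]=m[y0:y1,x0:x1]
    cs,_=cv2.findContours(mm,0,2); return [q for q in cs if cv2.contourArea(q)>amin]
w=((hsv[...,1]<45)&(hsv[...,2]>140)).astype(np.uint8)
for q in comps(w,430,185,490,212,60):
    r=cv2.minAreaRect(q);print('bar',r, onz(c,*r[0],44)); print([onz(c,*p,44)[:2].round() for p in cv2.boxPoints(r)])
for n,bx in dict(op=(140,178,206,242),cl=(243,150,302,215),li=(342,170,402,232)).items():
    for q in comps(w,*bx,600):
        r=cv2.minAreaRect(cv2.convexHull(q));print(n,r,onz(c,*r[0],38))
    g=((hsv[...,2]<70)).astype(np.uint8)
    for q in comps(g,*bx,15):
        r=cv2.minEnclosingCircle(q);print('  dark',r,cv2.contourArea(q),onz(c,*r[0],42).round(1))
E
```

```text
bar ((461.6416320800781, 197.62391662597656), (8.913545608520508, 37.250640869140625), 86.18592071533203) [ 518.3150662  -368.17533772   44.        ]
[array([ 526., -321.]), array([ 533., -415.]), array([ 511., -415.]), array([ 503., -322.])]
op ((171.04116821289062, 209.53529357910156), (45.51533889770508, 45.334842681884766), 6.911226749420166) [483.47959391 359.45553431  38.        ]
  dark ((182.13829040527344, 211.62765502929688), 6.020313739776611) 52.5 [477.9 330.9  42. ]
  dark ((170.0, 210.0), 4.472236156463623) 45.5 [481.8 360.8  42. ]
  dark ((158.95263671875, 208.26841735839844), 6.086374759674072) 50.0 [486. 388.  42.]
  dark ((194.0, 214.0), 22.203702926635742) 70.0 [472.2 301.5  42. ]
cl ((271.3473815917969, 181.40780639648438), (44.13898468017578, 44.53771209716797), 4.573921203613281) [556.94493861 112.05393912  38.        ]
  dark ((286.70928955078125, 182.72093200683594), 5.7547430992126465) 44.0 [553.2  73.   42. ]
  dark ((271.5, 181.875), 4.155292510986328) 41.5 [555.  111.3  42. ]
  dark ((256.29071044921875, 180.27906799316406), 5.754726886749268) 45.5 [558.8 149.7  42. ]
li ((372.1109313964844, 199.72569274902344), (44.3509635925293, 44.47571563720703), 3.5763344764709473) [ 512.04884133 -143.27948496   38.        ]
  dark ((372.5, 200.0), 4.272101879119873) 45.0 [ 510.8 -143.7   42. ]
```

View pics/z.png

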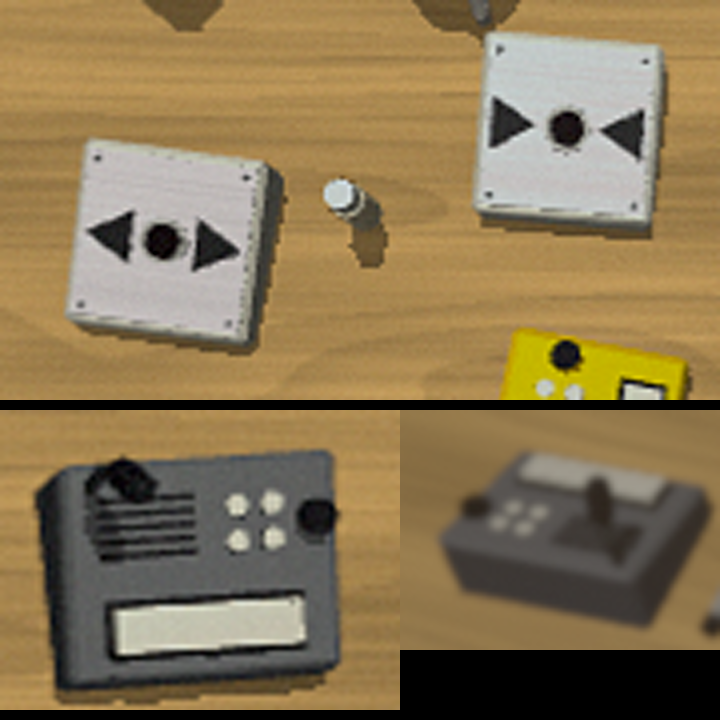

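The left switch, lens at (170,210), has triangles pointing away, so it is the opener. (272,183) is the closer. Now I'll cross-check against the scene camera.

```bash
python3 - <<'E'
from h import *
from scipy.spatial.transform import Rotation as Ro
s=cam("scene"); f=s['frame'][...,::-1]; hsv=cv2.cvtColor(f,cv2.COLOR_BGR2HSV)
K=np.array([[s['fx'],0,s['cx']],[0,s['fy'],s['cy']],[0,0,1.]])
R=Ro.from_euler('xyz',s['rotation']).as_matrix()
for n,p in dict(bar=(518.3,-368.2,44),op=(481.8,360.8,42),cl=(555,111.3,42),li=(510.8,-143.7,42)).items():
    uv=cv2.projectPoints(np.array([p],float),cv2.Rodrigues(R.T)[0],-R.T@s['xyz'],K,s['distortion'])[0][0,0]; print(n,uv)
    u,v=uv.astype(int); m=np.zeros(f.shape[:2],np.uint8)
    if n=='bar':
        m[v-14:v+14,u-26:u+26]=((hsv[...,2]>125)&(hsv[...,1]<70))[v-14:v+14,u-26:u+26]
    else: m[v-6:v+7,u-7:u+8]=(hsv[...,2]<80)[v-6:v+7,u-7:u+8]
    for q in cv2.findContours(m,0,2)[0]:
        if cv2.contourArea(q)>8: r=cv2.minAreaRect(q); print('  ',r,onz(s,*r[0],p[2]).round(1))
print(Ro.from_euler('xyz',env.state()['tcp_rot']).as_matrix().round(3))
c=cam('top')
print('bottle cap',onz(c,151,105,200),'spray',onz(c,215,199,88),'mic',onz(c,447,172,114), onz(c,450,176,114))
E
```

```text
bar [177.76432366 175.84736189]
   ((177.96153259277344, 176.1923065185547), (34.124210357666016, 6.275716304779053), 11.30993366241455) [ 519.3 -367.    44. ]
op [452.89178763 235.46952311]
   ((453.0, 236.0), (4.0, 6.0), 90.0) [483.3 361.2  42. ]
cl [345.41950601 232.18052151]
   ((346.0, 233.0), (4.0, 6.0), 90.0) [556.9 113.3  42. ]
li [255.72725877 194.22516235]
   ((255.5, 194.5), (3.0, 5.0), 90.0) [ 511.9 -143.9   42. ]
[[-0.     0.236 -0.972]
 [ 0.    -0.972 -0.236]
 [-1.    -0.    -0.   ]]
bottle cap [696.42365294 367.5475621  200.        ] spray [503.57251685 242.1363307   88.        ] mic [ 569.30908308 -312.71023028  114.        ] [ 559.63434779 -319.517895    114.        ]
```

Both views agree within 2 mm: bar at (519,-368), open lens at (482.5,361). The mic sits behind and left of the bar, so I'll turn the gripper's wide side along x and press right of the bar's centre.

Request:
apply_moves(offset=[[4, 2.4, 0], [8, 4.8, 0], [11, 6.5, 0], [14.7, 8.8, 0], [14.7, 8.8, 0], [14.7, 8.8, 0], [14.7, 8.8, 0], [14.7, 8.8, 0], [14.7, 8.8, 0], [14.7, 8.8, -1], [14.7, 8.8, -2], [14.7, 8.8, -2], [14.7, 8.8, -2], [14.7, 8.8, -2]], yaw=[1.5, 3, 4.5, 6, 7.5, 9, 10.5, 12, 13.5, 13.5, 13.5, 13.5, 13.5, 13.5], jaw=[1, 1, 1, 1, 1, 1, 1, 1, 1, 1, 1, 1, 1, 1])

```text
t: 2.1
eef_pos: [515.1, -387.7, 143.5]
tcp_rot: [0.658, 1.569, -0.833]
ft_force: [-0.9, 0.2, -0.0]
opening: 0.005
```

```bash
python3 - <<'E'
from h import *
from scipy.spatial.transform import Rotation as Ro
st=env.state();print(st['t'],st['eef_pos'],st['joints'].round(2),st['ft_force'],st['opening'])
print(Ro.from_euler('xyz',st['tcp_rot']).as_matrix().round(3))
im=np.zeros((600,640,3),np.uint8)
im[:400]=cam('wrist')['frame'][...,::-1]
cv2.imwrite('pics/w1.png',im[:400])
f=cam('scene')['frame'][90:260,80:290,::-1]
cv2.imwrite('pics/s1.png',cv2.resize(f,None,fx=3.5,fy=3.5))
E
```

```text
2.1 [ 515.08612417 -387.69496484  143.46720638] [-0.75  0.57  1.56 -0.    1.01 -0.83] [-0.93444437  0.16802168 -0.01210022] 0.0049058475222815805
[[ 0.001  0.997  0.081]
 [-0.001  0.081 -0.997]
 [-1.     0.001  0.001]]
```

View pics/w1.png

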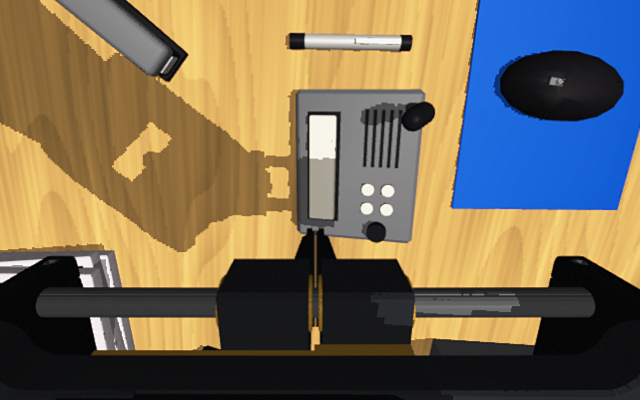

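View pics/s1.png

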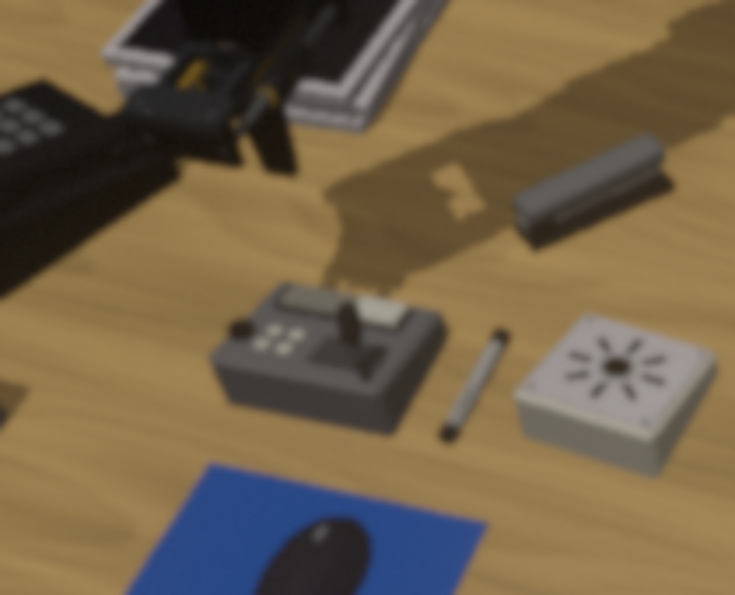

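The shut fingers line up over the right end of the bar and the view is clear, so I'll come down to just above it.

Request:
apply_moves(offset=[[0.1, 0, -1.2], [0.1, 0, -2.4], [0.1, 0, -3.4], [0.1, 0, -3.7], [0.1, 0, -3.8], [0.1, 0, -3.8]], yaw=[0, 0, 0, 0, 0, 0], jaw=[1, 1, 1, 1, 1, 1])

```text
t: 2.95
eef_pos: [517.8, -387.9, 49.1]
tcp_rot: [0.69, 1.568, -0.8]
ft_force: [-0.6, 0.5, -0.1]
opening: 0.006
```

```bash
python3 - <<'E'
from h import *
print(env.state()['eef_pos'],env.state()['ft_force'])
im=cam('wrist')['frame'][60:300,220:480,::-1]
cv2.imwrite('pics/w2.png',cv2.resize(im,None,fx=2.5,fy=2.5))
E
```

```text
[ 517.79096733 -387.86871805   49.0609168 ] [-0.5976364   0.54253276 -0.07548018]
```

View pics/w2.png

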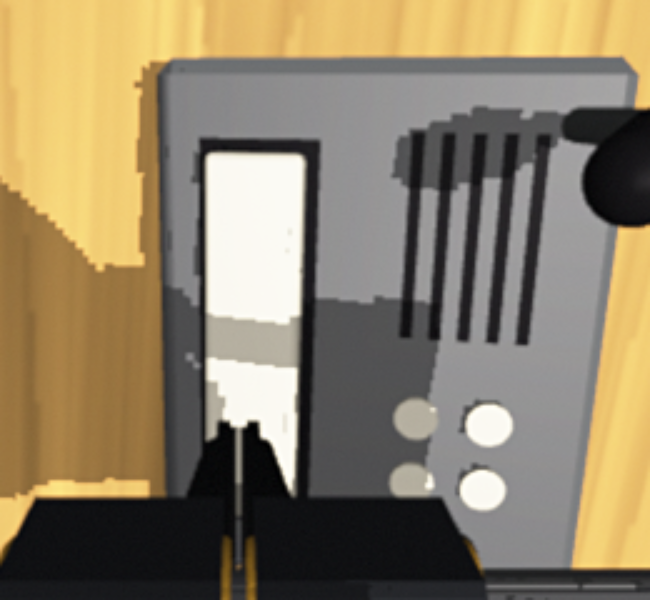

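The narrow tips are over the bar, about 3 mm front of its centreline. Next is a stepped press.

Request:
apply_moves(offset=[[0.1, 0, 0], [0.1, 0, -0.2], [0.1, 0, -0.3], [0.1, 0, -0.4], [0.1, 0, -0.4]], yaw=[0, 0, 0, 0, 0], jaw=[1, 1, 1, 1, 1])

```text
t: 3.62
eef_pos: [520.2, -387.8, 38.9]
tcp_rot: [0.676, 1.569, -0.814]
ft_force: [0.2, -0.7, -0.1]
opening: 0.004
```

```bash
python3 - <<'E'
from h import *
im=cam('wrist')['frame'][60:300,220:480,::-1]
cv2.imwrite('pics/w3.png',cv2.resize(im,None,fx=2.5,fy=2.5))
for i in range(3):
    cam('top'); s=env.state();print(s['eef_pos'],s['ft_force'],s['moment'],s['tau'])
E
```

```text
[ 520.3121228  -387.90428496   39.12431269] [-0.08385465 -0.30653897 -0.06574427] [-0.10722297 -0.10827408  0.02794591] [-1.26257633e-03 -6.80234170e+01 -2.00151461e+01  2.11467035e-02
  7.45705795e-02 -5.92562424e-05]
[ 520.33687871 -387.90377074   39.22426675] [ 0.28148225 -0.48116594  0.58953009] [-0.03621323 -0.1691205   0.00257106] [-2.30209778e-03 -6.80725908e+01 -2.00491619e+01  2.11661390e-02
  7.71744875e-02  4.63047218e-05]
[ 520.33827372 -387.90480534   39.23121698] [-0.89196621 -0.57989613 -0.77357807] [-0.02348757 -0.11904995  0.01373424] [-4.00189383e-03 -6.81155348e+01 -2.00727975e+01  2.11530650e-02
  7.77279376e-02  3.41532643e-05]
```

View pics/w3.png

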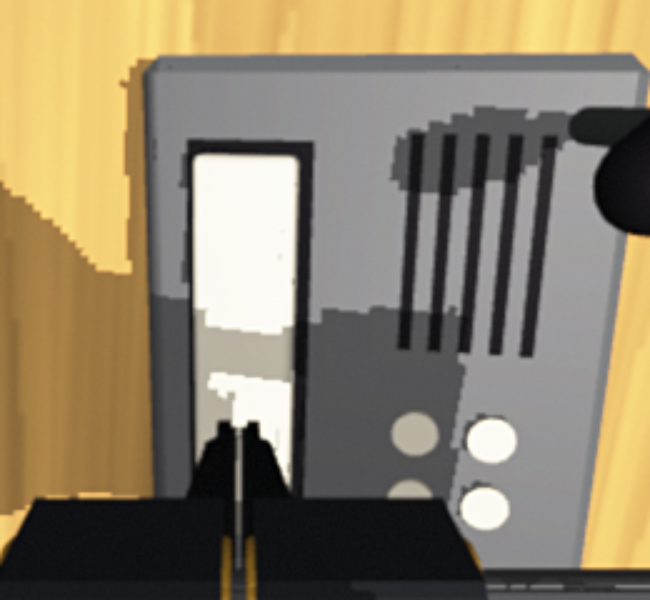

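No clear force yet, so I'll go lower in small steps.

Request:
apply_moves(offset=[[0, 0, -0.1], [0, 0, -0.1]], yaw=[0, 0], jaw=[1, 1])

```text
t: 4.08
eef_pos: [520.3, -387.8, 36.5]
tcp_rot: [0.69, 1.568, -0.801]
ft_force: [-0.1, -0.6, -0.2]
opening: 0.004
```

```bash
python3 - <<'E'
from h import *
s=env.state();print(s['eef_pos'],s['ft_force'],s['moment'],s['tau'])
im=cam('wrist')['frame'][60:300,220:480,::-1]
cv2.imwrite('pics/w4.png',cv2.resize(im,None,fx=2.5,fy=2.5))
E
```

```text
[ 520.25915223 -387.82566789   36.50227088] [-0.13975092 -0.59170784 -0.16201602] [-0.01438065 -0.10369409 -0.02171151] [-4.50142950e-03 -6.82667255e+01 -1.99604166e+01  2.10477551e-02
  3.94301210e-02  1.30813460e-04]
```

View pics/w4.png

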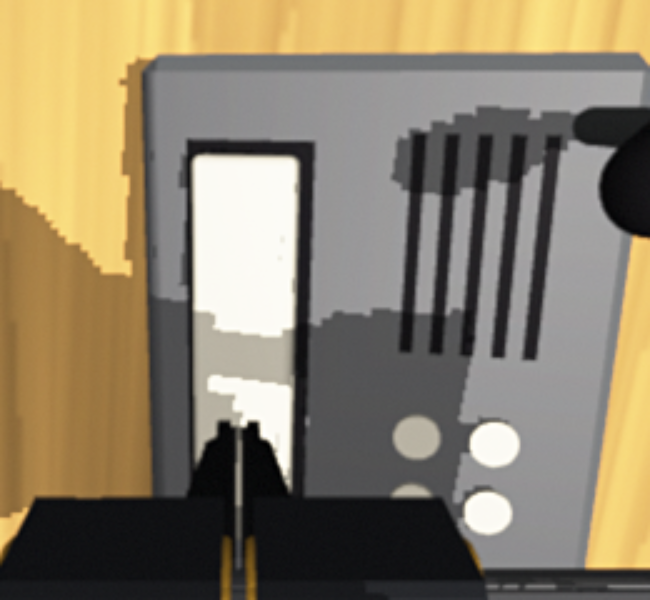

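```bash
cat >> h.py <<'E'
def wray(c,st,u,v):
    from scipy.spatial.transform import Rotation as Ro
    K=np.array([[c['fx'],0,c['cx']],[0,c['fy'],c['cy']],[0,0,1.]])
    p=cv2.undistortPoints(np.array([[[u,v]]],float),K,np.array(c['distortion'],float))[0,0]
    H=c['hand_eye'];R=Ro.from_euler('xyz',st['tcp_rot']).as_matrix()
    return st['eef_pos']+R@H[:3,3],R@H[:3,:3]@np.array([p[0],p[1],1])
E
python3 - <<'E'
from h import *
st=env.state();c=cam('wrist')
def ony(st,u,v,y):
    o,d=wray(c,st,u,v); return o+d*(y-o[1])/d[1]
def onzz(st,u,v,z):
    o,d=wray(c,st,u,v); return o+d*(z-o[2])/d[2]
st2=dict(st); st2['eef_pos']=np.array([517.79,-387.87,49.06])
for nm,s,far,lf,rt in (('w2',st2,(254,152),(205,300),(300,300)),('w4',st,(243,155),(192,300),(297,300))):
    P=lambda q:(220+q[0]/2.5,60+q[1]/2.5)
    print(nm,[onzz(s,*P(far),z).round(1) for z in(44,41,38)])
    for z in (44,41,38):
        a,b=onzz(s,*P(lf),z),onzz(s,*P(rt),z);print(z,'width',np.linalg.norm(a-b).round(1),'mid',((a+b)/2).round(1))
print(st['ft_force'],st['eef_pos'])
E
```

```text
w2 [array([ 515.3, -320.4,   44. ]), array([ 515.4, -320.5,   41. ]), array([ 515.5, -320.7,   38. ])]
44 width 23.6 mid [ 518.  -356.1   44. ]
41 width 23.9 mid [ 518.1 -356.8   41. ]
38 width 24.3 mid [ 518.3 -357.6   38. ]
w4 [array([ 515.1, -320.5,   44. ]), array([ 515.2, -320.7,   41. ]), array([ 515.2, -320.9,   38. ])]
44 width 24.4 mid [ 518.2 -353.3   44. ]
41 width 24.8 mid [ 518.3 -354.    41. ]
38 width 25.2 mid [ 518.4 -354.8   38. ]
[ 0.35469197 -0.33026689  0.23703422] [ 520.28799302 -387.88884678   36.6385772 ]
```

Request:
apply_moves(offset=[[0, 0, -0.05], [0, 0, -0.1]], yaw=[0, 0], jaw=[1, 1])

```text
t: 4.42
eef_pos: [520.3, -387.9, 34.1]
tcp_rot: [0.71, 1.568, -0.78]
ft_force: [-0.8, -0.5, 0.2]
opening: 0.005
```

```bash
python3 - <<'E'
from h import *
s=env.state();print(s['t'],s['eef_pos'],s['ft_force'],s['moment'],s['tau'])
im=cam('wrist')['frame'][60:300,220:480,::-1]
cv2.imwrite('pics/w5.png',cv2.resize(im,None,fx=2.5,fy=2.5))
f=cam('scene')['frame'][130:220,110:230,::-1]
cv2.imwrite('pics/s5.png',cv2.resize(f,None,fx=6,fy=6,interpolation=2))
E
```

```text
4.425 [ 520.33598449 -387.88085895   34.11190373] [-0.81863243 -0.5103738   0.16139377] [-0.06398893 -0.09912382  0.00187733] [-8.41362234e-04 -6.85559320e+01 -1.99216229e+01  2.10659544e-02
  1.09577333e-01  6.16857801e-05]
```

View pics/w5.png

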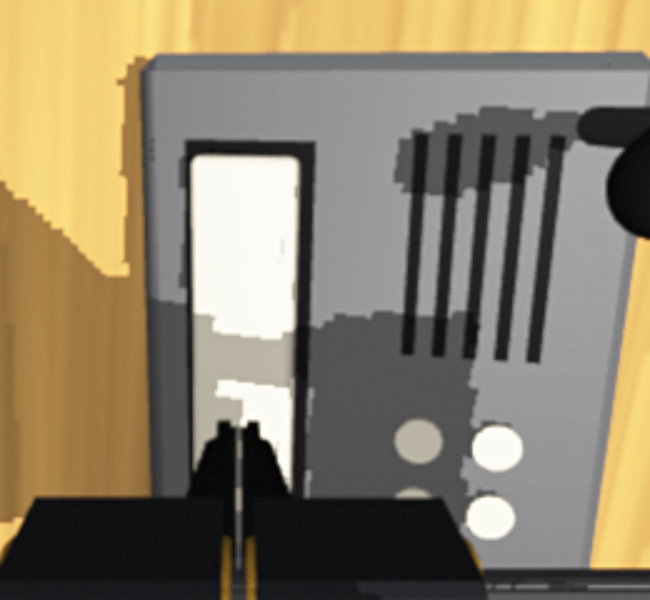

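View pics/s5.png

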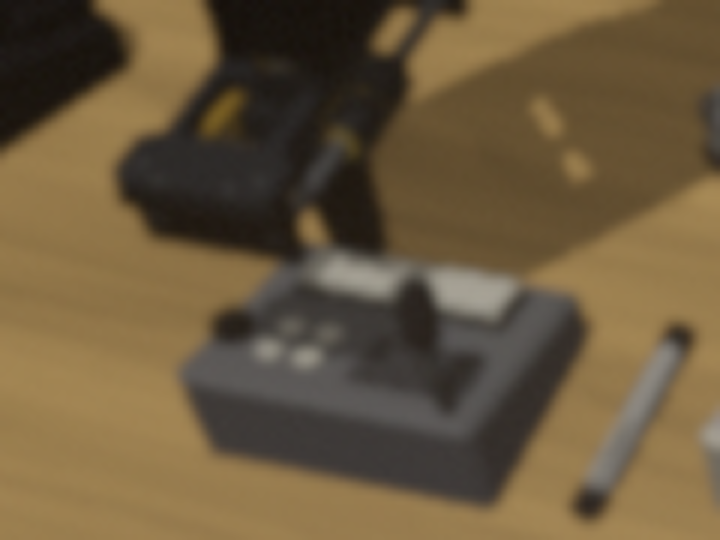

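```bash
python3 - <<'E'
from h import *
from scipy.spatial.transform import Rotation as Ro
st=env.state()
ims=[]
for nm,x0,y0 in(('scene',110,130),('top',400,140)):
    s=cam(nm); K=np.array([[s['fx'],0,s['cx']],[0,s['fy'],s['cy']],[0,0,1.]])
    R=Ro.from_euler('xyz',s['rotation']).as_matrix()
    pj=lambda p:cv2.projectPoints(np.array([p],float),cv2.Rodrigues(R.T)[0],-R.T@s['xyz'],K,s['distortion'])[0][0,0]
    k=6;f=cv2.resize(np.ascontiguousarray(s['frame'][y0:y0+90,x0:x0+120,::-1]),None,fx=k,fy=k,interpolation=2)
    e=st['eef_pos']
    for p,col in((e,(0,0,255)),((e[0],e[1],44),(0,255,0)),((e[0],e[1],80),(255,0,0))):
        q=(pj(p)-[x0,y0]+.5)*k; cv2.circle(f,tuple(q.astype(int).tolist()),3,col,-1)
        print(nm,pj(p))
    f=np.clip(f.astype(float)*1.6,0,255).astype(np.uint8)
    cv2.imwrite(f'pics/p_{nm}.png',f)
E
```

```text
scene [171.8494942  177.23817589]
scene [170.95944797 174.67481575]
scene [167.65533015 165.15674157]
top [468.0943988  197.50442006]
top [469.43139606 196.91777945]
top [474.44241501 194.71957358]
```

View pics/p_scene.png

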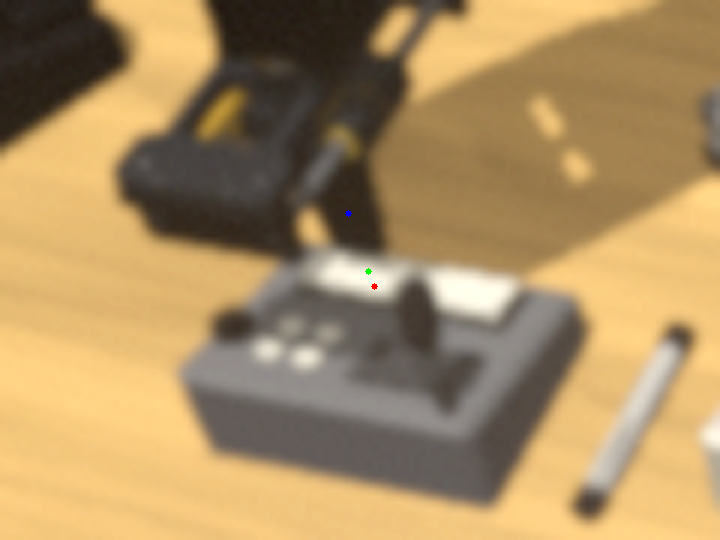

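View pics/p_top.png

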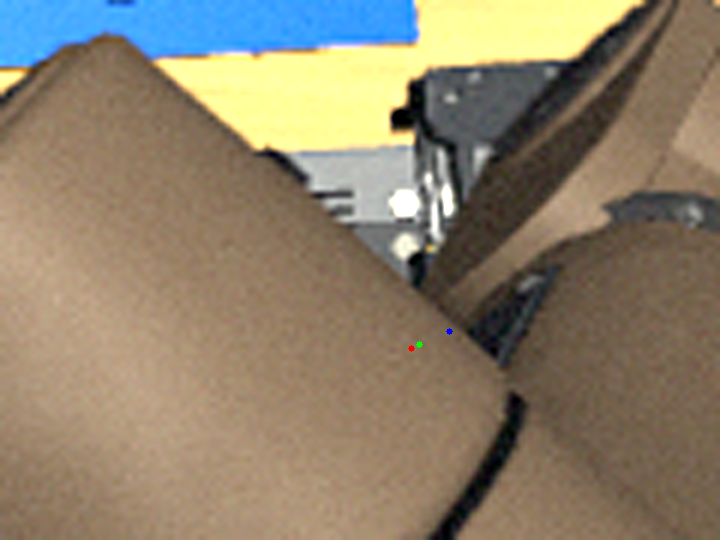

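The scene view shows the visible fingertip ending slightly above the bar (crop (365,250)), which agrees with zero force. I'll keep going down gently until force appears.

Request:
apply_moves(offset=[[0, 0, -0.1], [0, 0, -0.1]], yaw=[0, 0], jaw=[1, 1])

```text
t: 4.88
eef_pos: [520.2, -387.8, 31.4]
tcp_rot: [0.69, 1.569, -0.8]
ft_force: [-0.1, -0.6, 0.1]
opening: 0.007
```

Request:
apply_moves(offset=[[0, 0, -0.1], [0, 0, -0.1]], yaw=[0, 0], jaw=[1, 1])

```text
t: 5.12
eef_pos: [520.1, -387.7, 28.6]
tcp_rot: [0.672, 1.569, -0.818]
ft_force: [0.7, 0.3, -0.5]
opening: 0.006
```

```bash
python3 - <<'E'
from h import *
im=cam('wrist')['frame'][...,::-1]
cv2.imwrite('pics/w6.png',cv2.resize(im[60:300,220:480],None,fx=2.5,fy=2.5))
f=cam('scene')['frame'][120:210,110:230,::-1]
cv2.imwrite('pics/s6.png',np.clip(1.8*cv2.resize(f,None,fx=6,fy=6,interpolation=2).astype(float),0,255))
E
```

```text
[ WARN:0@2.082] global loadsave.cpp:1063 imwrite_ Unsupported depth image for selected encoder is fallbacked to CV_8U.
```

View pics/w6.png

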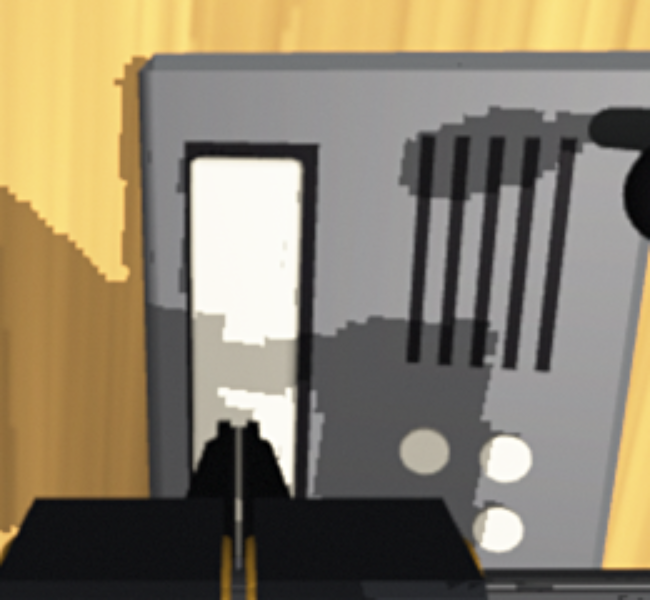

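View pics/s6.png

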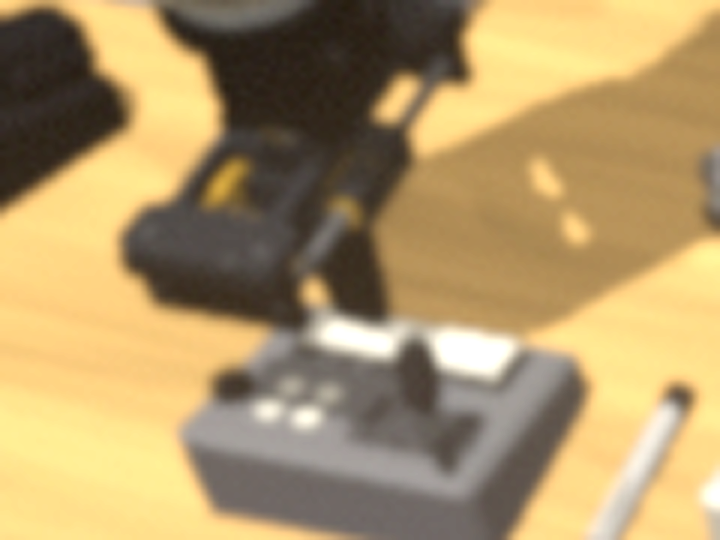

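```bash
python3 - <<'E'
import cv2,numpy as np
for n in (2,3,4,5,6):
    g=cv2.cvtColor(cv2.imread(f'pics/w{n}.png'),6).astype(float)
    p=g[200:280].mean(0)   # cols
    def cross(p,a,b,t):
        o=[]
        for i in range(a,b):
            if (p[i]-t)*(p[i+1]-t)<0:o.append(round(i+(t-p[i])/(p[i+1]-p[i]),1))
        return o
    print(n,'bar',cross(p,170,330,170),'frame',cross(p,150,340,80))
    r=g[:,220:280].mean(1); print('   end',cross(r,100,200,170),cross(r,100,200,80),'house',cross(r,20,100,120))
E
```

```text
2 bar [np.float64(206.0), np.float64(301.8)] frame [np.float64(160.3), np.float64(165.5), np.float64(197.7), np.float64(204.1), np.float64(304.4), np.float64(316.2)]
   end [np.float64(153.2)] [np.float64(138.8), np.float64(151.2)] house [np.float64(59.5), np.float64(72.4)]
3 bar [np.float64(193.7), np.float64(295.0)] frame [np.float64(152.1), np.float64(185.9), np.float64(191.8), np.float64(297.6), np.float64(310.1)]
   end [np.float64(155.6)] [np.float64(140.1), np.float64(153.3)] house [np.float64(57.0), np.float64(70.1)]
4 bar [np.float64(193.4), np.float64(295.5)] frame [np.float64(150.8), np.float64(185.2), np.float64(191.4), np.float64(298.2), np.float64(310.9)]
   end [np.float64(155.9)] [np.float64(140.4), np.float64(153.7)] house [np.float64(55.5), np.float64(69.4)]
5 bar [np.float64(192.3), np.float64(296.1)] frame [np.float64(184.4), np.float64(190.0), np.float64(298.8), np.float64(311.7)]
   end [np.float64(156.4)] [np.float64(140.8), np.float64(154.1)] house [np.float64(55.3), np.float64(69.0)]
6 bar [np.float64(191.4), np.float64(298.7)] frame [np.float64(183.8), np.float64(189.4), np.float64(301.5), np.float64(314.6)]
   end [np.float64(158.9)] [np.float64(142.6), np.float64(156.6)] house [np.float64(55.0), np.float64(68.8)]
```

```bash
python3 - <<'E'
from h import *
a=cv2.imread('pics/scene0.png')[155:195,140:220]; c=cam('scene');b=np.ascontiguousarray(c['frame'][155:195,140:220,::-1])
d=cv2.absdiff(a,b)
im=np.vstack([cv2.resize(np.clip(x.astype(float)*g,0,255).astype(np.uint8),None,fx=7,fy=5,interpolation=0) for x,g in((a,1.6),(b,1.6),(d,2))])
cv2.imwrite('pics/d.png',im)
E
```

```text
(no output)
```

View pics/d.png

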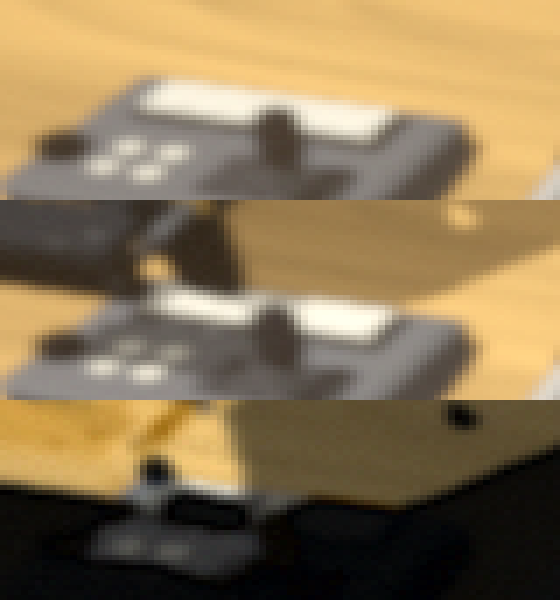

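The scene diff shows the finger ends around z≈54 while TCP reads 28.6. The bar is unmoved and there is no force, so the visible tips sit about 20–25 mm short of the nominal TCP. I'll continue down until there is real contact.

Request:
apply_moves(offset=[[0, 0, -0.1], [0, 0, -0.1]], yaw=[0, 0], jaw=[1, 1])

```text
t: 5.52
eef_pos: [520.2, -387.8, 26.2]
tcp_rot: [0.692, 1.569, -0.798]
ft_force: [0.3, 0.5, 0.3]
opening: 0.002
```

Request:
apply_moves(offset=[[0, 0, -0.1], [0, 0, -0.1]], yaw=[0, 0], jaw=[1, 1])

```text
t: 5.78
eef_pos: [520.0, -387.6, 23.4]
tcp_rot: [0.659, 1.569, -0.832]
ft_force: [-0.2, 0.4, -0.3]
opening: 0.009
```

Request:
apply_moves(offset=[[0, 0, -0.1], [0, 0, -0.1]], yaw=[0, 0], jaw=[1, 1])

```text
t: 6.02
eef_pos: [520.3, -387.8, 21.1]
tcp_rot: [0.711, 1.569, -0.78]
ft_force: [1.4, 0.2, 3.2]
opening: 0.004
```

Contact at TCP z≈22 (3.2 N). Next I'll press to the stop.

Request:
apply_moves(offset=[[0, 0, -0.1], [0, 0, -0.2]], yaw=[0, 0], jaw=[1, 1])

```text
t: 6.28
eef_pos: [520.8, -388.0, 16.4]
tcp_rot: [0.777, 1.567, -0.713]
ft_force: [0.8, 2.5, 19.1]
opening: 0.008
```

19 N means the bar is on its stop. I'll hold about 1 s, then release straight up.

Request:
apply_moves(offset=[[0, 0, -0.03], [0, 0, -0.03], [0, 0, -0.03], [0, 0, -0.03], [0, 0, -0.03], [0, 0, -0.03], [0, 0, -0.03], [0, 0, -0.03]], yaw=[0, 0, 0, 0, 0, 0, 0, 0], jaw=[1, 1, 1, 1, 1, 1, 1, 1])

```text
t: 7.28
eef_pos: [520.9, -388.1, 16.6]
tcp_rot: [0.78, 1.567, -0.71]
ft_force: [-1.1, 2.8, 13.6]
opening: 0.007
```

Request:
apply_moves(offset=[[0, 0, 0.2], [0, 0, 0.8], [0, 0, 2], [0, 0, 4], [0, 0, 6], [0, 0, 7], [0, 0, 7], [0, 0, 7]], yaw=[0, 0, 0, 0, 0, 0, 0, 0], jaw=[1, 1, 1, 1, 1, 1, 1, 1])

```text
t: 8.28
eef_pos: [520.5, -387.7, 190.5]
tcp_rot: [0.817, 1.568, -0.674]
ft_force: [-0.4, 0.2, 0.2]
opening: 0.011
```

```bash
python3 - <<'E'
from h import *
s=env.state();print(s['t'],s['eef_pos'],s['ft_force'],s['joints'].round(2))
cv2.imwrite('pics/w7.png',cam('wrist')['frame'][...,::-1])
t=cam('scene')['frame'][...,::-1]; cv2.imwrite('pics/s7.png',t)
a=cv2.imread('pics/scene0.png'); print(cv2.absdiff(a,np.ascontiguousarray(t))[176:215,140:210].max())
E
```

```text
8.275 [ 520.46984335 -387.67070033  190.53675647] [-0.3651551   0.19669788  0.19097944] [-0.74  0.53  1.5   0.    1.11 -0.82]
36
```

View pics/w7.png

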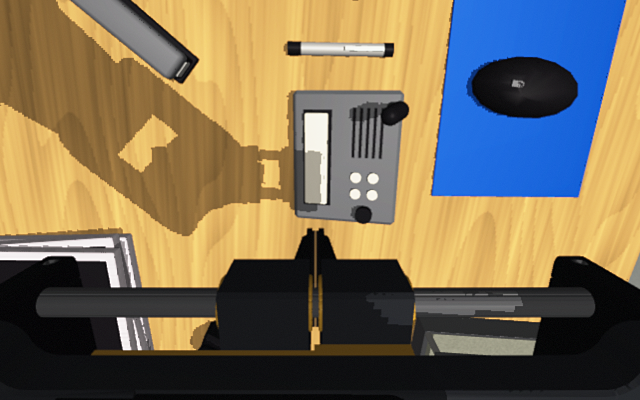

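View pics/s7.png

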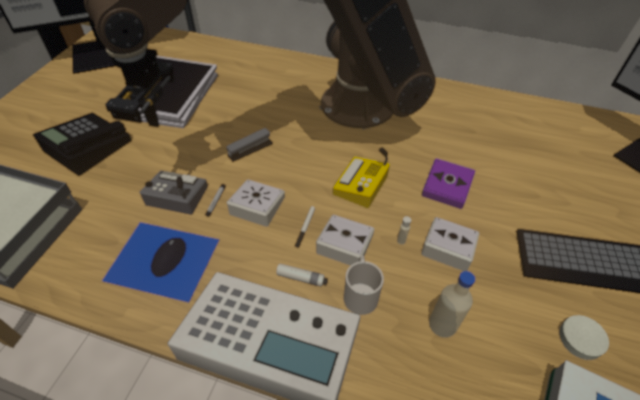

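```bash
python3 - <<'E'
from h import *
from scipy.spatial.transform import Rotation as Ro
st=env.state();c=cam('wrist')
g=c['frame']; hsv=cv2.cvtColor(g,cv2.COLOR_RGB2HSV)
m=np.zeros(g.shape[:2],np.uint8); r=((hsv[...,1]<50)&(hsv[...,2]>110)); m[108:210,300:336]=r[108:210,300:336]
q=max(cv2.findContours(m,0,1)[0],key=cv2.contourArea); b=cv2.boxPoints(cv2.minAreaRect(q)); print(b.round(1))
for dz in(-20,0,10,20,30):
    s=dict(st); s['eef_pos']=st['eef_pos']+[0,0,dz]
    P=[]
    for u,v in b:
        o,d=wray(c,s,u,v);P.append(o+d*(44-o[2])/d[2])
    P=np.array(P);print(dz,np.linalg.norm(P-np.roll(P,1,0),axis=1).round(1),P.mean(0).round(1))
s=cam('scene'); K=np.array([[s['fx'],0,s['cx']],[0,s['fy'],s['cy']],[0,0,1.]])
R=Ro.from_euler('xyz',s['rotation']).as_matrix()
f=np.ascontiguousarray(s['frame'][70:150,90:190,::-1]);f=cv2.resize(np.clip(f*1.8,0,255).astype(np.uint8),None,fx=7,fy=7,interpolation=2)
for dz,col in((0,(0,0,255)),(22,(0,255,0)),(80,(255,0,0))):
    uv=cv2.projectPoints(np.array([st['eef_pos']+[0,0,dz]]),cv2.Rodrigues(R.T)[0],-R.T@s['xyz'],K,s['distortion'])[0][0,0];print(dz,uv)
    cv2.circle(f,tuple(((uv-[90,70]+.5)*7).astype(int).tolist()),3,col,-1)
cv2.imwrite('pics/t.png',f)
E
```

```text
[[304. 113.]
 [328. 113.]
 [328. 204.]
 [304. 204.]]
-20 [90.2 22.7 90.2 24.5] [ 518.8 -365.4   44. ]
0 [95.8 24.1 95.9 26.1] [ 519.2 -368.9   44. ]
10 [98.7 24.8 98.7 26.8] [ 519.3 -370.7   44. ]
20 [101.5  25.5 101.5  27.6] [ 519.5 -372.5   44. ]
30 [104.3  26.2 104.3  28.4] [ 519.7 -374.2   44. ]
0 [156.51082521 133.09491016]
22 [154.0751077  126.06901295]
80 [147.27297225 106.43837038]
```

View pics/t.png

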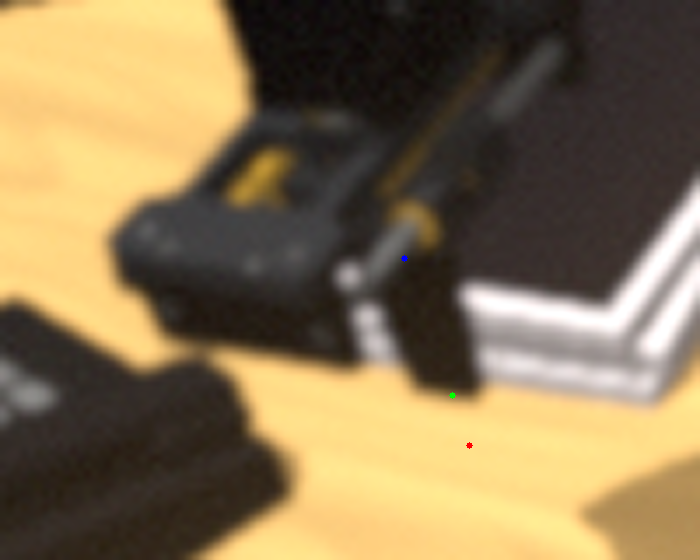

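Now it's clear. The wrist camera and horizontal position agree with the reported pose, but the real tips are 22 mm above the reported TCP, and both the contact height and the scene view confirm it. To hover 37 mm above the lens (tips at z≈79), the reported z must be ≈57. First, traverse high.

Request:
apply_moves(offset=[[0, 1.5, 0], [-0.1, 3.5, 0], [-0.2, 5.5, 0], [-0.4, 7.5, 0], [-0.5, 9.5, 0], [-0.6, 11.5, 0], [-0.7, 13.5, 0], [-0.8, 15.5, 0], [-0.9, 17.5, 0], [-1, 19.5, 0], [-1.1, 21.5, 0], [-1.2, 23.5, 0], [-1.3, 25.5, 0], [-1.4, 27.5, 0], [-1.5, 29, 0], [-1.5, 30, 0], [-1.5, 30, 0], [-1.5, 30, 0], [-1.5, 30, 0]], yaw=[0, 0, 0, 0, 0, 0, 0, 0, 0, 0, 0, 0, 0, 0, 0, 0, 0, 0, 0], jaw=[1, 1, 1, 1, 1, 1, 1, 1, 1, 1, 1, 1, 1, 1, 1, 1, 1, 1, 1])

```text
t: 10.85
eef_pos: [483.5, 361.1, 190.5]
tcp_rot: [0.765, 1.569, -0.726]
ft_force: [-0.3, -0.6, -0.6]
opening: 0.005
```

```bash
python3 - <<'E'
from h import *
s=env.state();print(s['t'],s['eef_pos'],s['ft_force'],s['joints'].round(2))
c=cam('wrist');cv2.imwrite('pics/w8.png',c['frame'][...,::-1])
cv2.imwrite('pics/s8.png',cam('scene')['frame'][...,::-1])
E
```

```text
10.85 [483.45291758 361.08957531 190.51684618] [-0.25423855 -0.55577225 -0.58147771] [ 0.53  0.46  1.62 -0.    1.06  0.45]
```

View pics/w8.png

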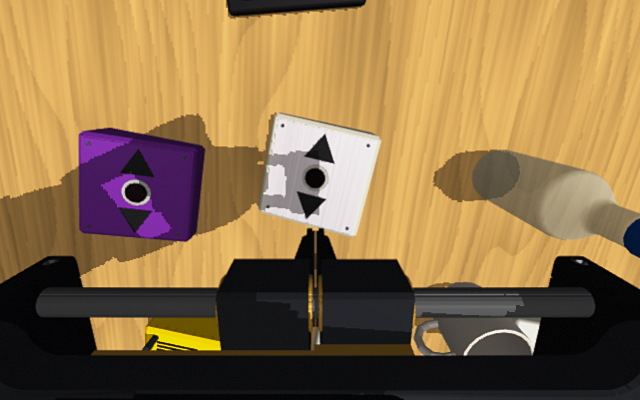

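View pics/s8.png

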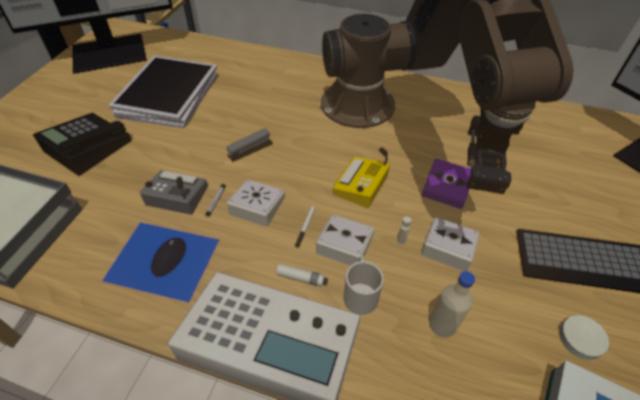

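The triangles point away from each other (wrist view: up at (319,148), down at (311,205)), and the lens at (315,178) is centred in x under the fingers. Descending.

Request:
apply_moves(offset=[[0, 0, -1.5], [0, 0, -3], [0, 0, -4.4], [0, 0, -5.2], [0, 0, -5.3], [0, 0, -5.3]], yaw=[0, 0, 0, 0, 0, 0], jaw=[1, 1, 1, 1, 1, 1])

```text
t: 11.7
eef_pos: [483.8, 361.3, 58.8]
tcp_rot: [1.138, 1.568, -0.353]
ft_force: [1.5, -0.0, 0.1]
opening: 0.001
```

```bash
python3 - <<'E'
from h import *
s=env.state();print(s['t'],s['eef_pos'],s['ft_force'])
c=cam('wrist');f=c['frame'];cv2.imwrite('pics/w9.png',f[...,::-1])
g=f[...,:].max(2)<60; m=np.zeros(g.shape,np.uint8); m[60:222,270:360]=g[60:222,270:360]
for q in cv2.findContours(m,0,2)[0]:
    if cv2.contourArea(q)>80:
        (u,v),r=cv2.minEnclosingCircle(q); o,d=wray(c,s,u,v); print(u,v,r,(o+d*(42-o[2])/d[2]).round(1))
t=cam('scene')['frame'][150:280,400:540,::-1]; cv2.imwrite('pics/s9.png',cv2.resize(np.clip(t*1.6,0,255).astype(np.uint8),None,fx=4.5,fy=4.5,interpolation=2))
E
```

```text
11.7 [483.82892747 361.32021059  58.78483219] [ 1.54594515 -0.01376849  0.10224892]
314.0 219.5 15.07491397857666 [482.2 362.4  42. ]
324.23809814453125 181.58729553222656 27.010475158691406 [486.8 389.4  42. ]
```

View pics/w9.png

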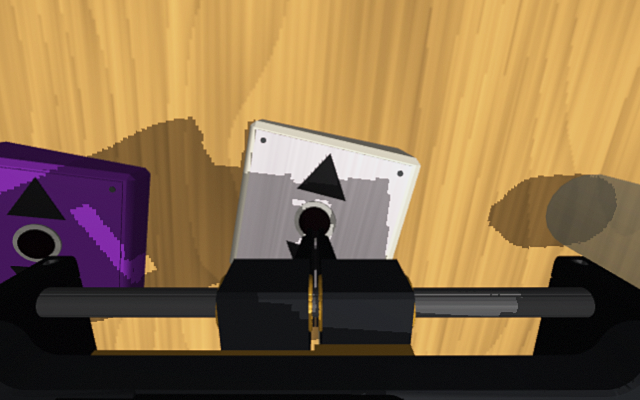

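View pics/s9.png

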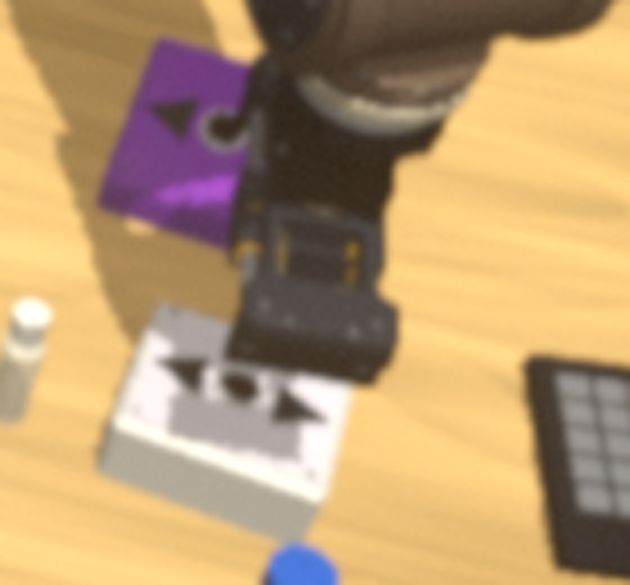

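The hand is within 2 mm of the lens axis, with the tips ~39 mm above it. I'll lower 2.5 mm and hold for just over 2 s.

Request:
apply_moves(offset=[[0, 0, -0.1], [0, 0, -0.1], [0, 0, -0.1], [0, 0, -0.1], [0, 0, -0.1], [0, 0, -0.1], [0, 0, -0.1], [0, 0, -0.1], [0, 0, -0.1], [0, 0, -0.1], [0, 0, -0.1], [0, 0, -0.1], [0, 0, -0.1], [0, 0, -0.1], [0, 0, -0.1], [0, 0, -0.1], [0, 0, -0.1], [0, 0, -0.1]], yaw=[0, 0, 0, 0, 0, 0, 0, 0, 0, 0, 0, 0, 0, 0, 0, 0, 0, 0], jaw=[1, 1, 1, 1, 1, 1, 1, 1, 1, 1, 1, 1, 1, 1, 1, 1, 1, 1])

```text
t: 14.05
eef_pos: [483.9, 361.5, 56.7]
tcp_rot: [1.351, 1.567, -0.14]
ft_force: [-0.4, -0.2, -0.0]
opening: 0.005
```

Request:
apply_moves(offset=[[0, 0, 1.5], [0, 0, 3.5], [0, 0, 5.5], [0, 0, 7.5], [0, 0, 9], [0, 0, 10], [0, 0, 10], [0, 0, 10]], yaw=[0, 0, 0, 0, 0, 0, 0, 0], jaw=[1, 1, 1, 1, 1, 1, 1, 1])

```text
t: 15.05
eef_pos: [483.6, 361.3, 305.4]
tcp_rot: [0.861, 1.569, -0.631]
ft_force: [0.0, -0.2, 0.8]
opening: 0.004
```

```bash
python3 - <<'E'
from h import *
s=env.state();print(s['t'],s['eef_pos'],s['ft_force'])
t=cam('scene')['frame'][...,::-1]; cv2.imwrite('pics/s10.png',t)
E
```

```text
15.05 [483.56393784 361.31147828 305.4149999 ] [ 0.01395487 -0.22621019  0.77971912]
```

View pics/s10.png

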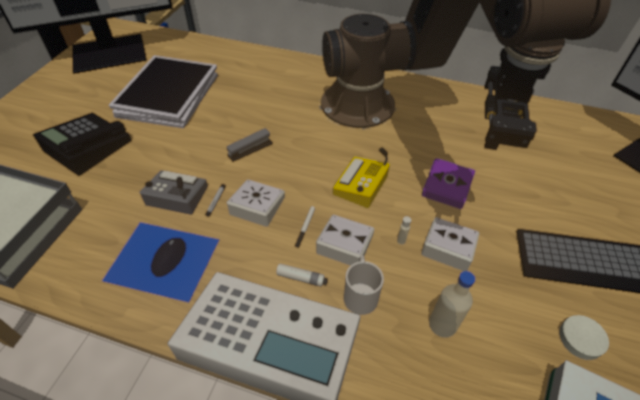

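Nothing in the scene has moved, and the hand is about 28 cm above the lens with no force on it. Handing in.

```bash
python3 -c "
from cell import env
print(env.job_done())"
```

```text
the job is handed in; nothing more can be done
None
```

I pressed the talk bar and then held the hand over the door-opening switch, in that order, and handed the job in at about 15 s; no verdict came back.

- **Talk bar:** It went onto its stop at 14–19 N, with about 6 mm of travel, was held for about 1 s, then released straight up.
- **Opening switch:** With the fingers shut, the tips stayed about 37–39 mm above its lens and within 2 mm of its axis for a little over 2 s. I then raised the hand about 25 cm. The crossing passed about 17 cm above the other two switches' lenses.
- **Last checks:** The final scene picture shows everything where it was. The wrist force was back to noise level, apart from 0.8 N in z.

**One disagreement:** The real fingertips sat about 22 mm above the reported tool point. The reported height at contact with the bar and the scene view both showed this, so I set the hover height by the real tips. Counting from the reported tool point, the hover would be only about 15 mm above the lens.

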